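# Hang the orange blade polisher on the bench balancer

## Robot

A 6-joint arm with a two-finger parallel gripper is mounted at the origin on the work surface. World frame = base frame: x ahead of the robot, y to its left, z up, the work surface at z = 0. Lengths are in m, angles in rad, forces in N, time in s.
With the tool pointing down it reaches from about 0.325 to 0.775 m from the base axis. Payload 5.5 kg.
Tool frame: the origin (TCP) lies at the very end of the fingers, on their centre line; the grasp point (between the pads) lies 19 mm behind it (env.hold_point_z is the distance from the TCP to the grasp point, in m); z points along the fingers, y is the direction in which the jaws open and shut (so a half turn about z gives the same grasp; the last joint's range is limited). The gripper opens to 85 mm and grips with 20 to 120 N. Pads are 22 mm wide; open, the fingers measure 114 mm over their backs; the gripper's body (76 mm by 85 mm) begins 54 mm behind the grasp point. The pads swing forward as they close: fully open they stand 13 mm farther back than shut.
Start: joints at [1.264, 0.091, 1.231, -0, 1.82, -0.057], TCP at [0.148, 0.581, 0.231] pointing down, gripper open.
Joint ranges: [-2.87, 2.87], [-0.86, 2.18], [0.17, 2.46], [-1.51, 4.65], [0.06, 2.69], [-2.65, 2.65]. Speed limits (rad/s): [2.57, 2.57, 3.01, 3.14, 3.14, 3.14].

## Interface

Orientations are given as a rotation vector (axis times angle).
In Python, from rig import env gives the robot as it stands.
- The arm moves only by the shell command python3 -m crank 'ROWS' [FORCE]. ROWS is a JSON object of lists of equal length, an entry for each row: "fingers": the opening, from -1 (shut) to 1 (fully open); "translation": the shift along the world's x, y, z normalised to -1 to 1, where 1 is 10 cm, a list of three; "twist": the turn, a rotation vector about the world's x, y, z normalised to -1 to 1, where 1 is pi/4 rad, a list of three. In form: {"fingers": [fingers, ...], "translation": [[dx, dy, dz], ...], "twist": [[ax, ay, az], ...]}. A call has exactly 10 rows; each row shifts and turns the pose as measured when the row begins; what a row does not reach is not made up. A row lasts 1/12 s, in which the tool goes at most 41.7 mm and 7.16 degrees, less where a joint would pass 70% of its speed; a pose out of reach is approached as far as the arm can. A call with a number of a shift or a turn outside -1 to 1 is refused whole. A call with a gripper value outside its range is refused whole. The fingers move at their own pace and stop on an object; FORCE is the grip in N (left out, the last holds). Time passes only in rows, so rows that do not move let the fingers close, or fill a call up. It gives the time, the measured TCP pose, the force and the opening at its end, in the units of the state.
- env.get_state(): the state, without advancing time (a new reading comes with each control period).
- env.snapshot(name): name is "scene" or "top" or "wrist"; returns a dict with "frame" (400x640x3 uint8, red, green, blue), "fx", "fy", "cx", "cy" (pixels), "origin" and "orientation" of the camera in the world; the wrist camera has in their place "T_tool_cam" (4x4, takes a point from camera to tool coordinates, whose origin is the TCP and whose axes are the flange's). Camera axes: x right, y down, z forward; pixel columns grow to the right and rows downward; lengths in m; the calibration is good to about 2 mm. A picture is of the moment at which its call begins: read the wrist's pose just before it. There is no depth.
- env.close_job(): hands the job in, once; it reports no verdict.
The state is a dict: "time_s": time; "joints": joint angles; "joint_vel": joint speeds; "joint_efforts": joint torques, N m; "ee_pos": TCP position; "orientation": TCP orientation; "wrist_force": force on the tool from outside, world axes, zero at the start; "ft_torque": the same for the moment, N m; "opening": finger opening in m.
Only numpy, scipy, OpenCV 4.12 (cv2) and the standard library are available. Lean on these libraries where they do the work, as an engineer would, in place of code of your own. Each camera call takes 0.05 s, during which the arm holds its last target.

## Task

Hang the orange palm polisher on the sprung balancer hook: take the black knob, pull the hook down beside the polisher, slide it sideways so that the hook goes under the polisher's steel bail, let it rise again and let go, so that the orange polisher hangs in the hook clear of the bench. Leave the blue polisher standing where it is.

Things in the scene. Friction and masses are not known exactly. Their poses are not given: they have to be found in the camera images.
- knob (a point): Centre of the upright black pull knob: 26 mm diameter, 50 mm high (point half-way up), on a steel collar 56 mm across, at the robot's end of a level yellow arm 18 mm wide. To be gripped from above. Arm, knob and hook move as one, only up/down and along y, never turning. Axes: x towards the mast that carries the arm (215 mm behind the knob), y sideways along the mast's rail, z up.
- saddle (a point): Where a bail rests in the steel hook: 50 mm (+x) and 102 mm below the knob's centre, rigid with it. The hook is an open U of 8 mm bar in the y-z plane, mouth 36 mm: shank 22 mm to -y going up to the arm, free toe 22-25 mm to +y with its tip 19 mm above this point; underside 11 mm below it. So slide it towards +y under a bail. Same axes as knob; y within 9 degrees of world +y.
- lift (a joint): How far the hook is pulled down, m: 0 at rest (top, saddle 192 mm above the bench), stop at 0.10. A damped spring pulls it up with about 6 N at the top, 9 N at the bottom: enough to lift a polisher to the top.
- trolley (a joint): Position of the mast (with arm, knob and hook) along its straight rail, m, growing towards +y of the saddle: range -0.20 to 0.16. Slides with about 1.5 N of friction and stays where it is left. The rail stand is fixed to the bench.
- orange_bail (a point): Middle of the top bar of the orange polisher's steel bail, 135 mm above its foot. Loose round body (0.3 kg) 62 mm wide, 65 mm high on a 76 mm felt pad; above it the upright bail of 6 mm bar, 78 mm wide along its x, top bar level for 58 mm, open 67 mm below the bar. The point is within 10 mm of the line the saddle travels (seen from above), its x within 10 degrees of the saddle's x.
- blue_bail (a point): The same point of the blue polisher, alike but for its colour, also in the hook's path, 140 to 290 mm from the orange one, on either side. To be left alone.
Not all that is in view belongs to the job. What is shaped like the part that bears orange_bail but yellow is not meant.

How it is judged:
On the way:
1. the hook is pulled down at least 50 mm (value of joint lift above 0.05 m), for 0.1 s.
At the end, for the whole second after the job is handed in: The orange polisher hangs in the hook (middle of its bail within 35 mm of the saddle), the hook risen to within 25 mm of its top and the bail at least 165 mm above the bench (30 mm lifted), tilted less than 0.4 rad and nearly still (below 0.08 m/s); the blue polisher is within 30 mm of where it was (distance between orange_bail and saddle below 0.035 m and height (world z) of orange_bail above 0.165 m and angle between orange_bail's own z axis and vertical below 0.4 rad and value of joint lift below 0.025 m and linear speed of orange below 0.08 m/s and distance of blue_bail from where it was at the start of the episode below 0.03 m); the robot touches nothing.
It fails at once if the blue polisher is shoved or knocked over (its bail moves more than 30 mm) (distance of blue_bail from where it was at the start of the episode above 0.03 m).
It also fails if it takes over 48 s, if anything falls off the work surface, if the arm or the gripper's body presses on something with over 40 N, if the wrist force passes 120 N, or if a joint passes its speed limit or range.

## Working session

There is one attempt and no reset: what is moved stays moved. The work goes in short steps, Python scripts to look and compute and a shell command to move; the robot and the scene stay as the last step left them, time stands still between calls to the robot, and variables do not carry over. Pictures are saved under pics/ and viewed, and the job is handed in when it is done.

```bash
ls; mkdir -p pics; cat > h.py <<'E'
import numpy as np,cv2,json
from scipy.spatial.transform import Rotation as R
from rig import env
def snap(n,save):
    st=env.get_state(); s=env.snapshot(n)
    cv2.imwrite('pics/'+save+'.png',cv2.cvtColor(s['frame'],cv2.COLOR_RGB2BGR))
    if 'T_tool_cam' in s:
        T=np.eye(4);T[:3,:3]=R.from_rotvec(st['orientation']).as_matrix();T[:3,3]=st['ee_pos']
        T=T@np.array(s['T_tool_cam']); o,M=T[:3,3],T[:3,:3]
    else:
        o=np.array(s['origin']);M=np.array(s['orientation'])
        M=R.from_rotvec(M).as_matrix() if M.shape==(3,) else M
    d=dict(fx=s['fx'],fy=s['fy'],cx=s['cx'],cy=s['cy'],o=o.tolist(),M=M.tolist())
    json.dump(d,open('pics/'+save+'.json','w')); return d,s['frame']
def load(save): return json.load(open('pics/'+save+'.json'))
def ray(c,u,v):
    d=np.array(c['M'])@np.array([(u-c['cx'])/c['fx'],(v-c['cy'])/c['fy'],1]);return np.array(c['o']),d/np.linalg.norm(d)
def plane(c,u,v,z):
    o,d=ray(c,u,v);return o+d*(z-o[2])/d[2]
def tri(*L):
    A=np.zeros((3,3));b=np.zeros(3);rs=[ray(*l) for l in L]
    for o,d in rs:
        P=np.eye(3)-np.outer(d,d);A+=P;b+=P@o
    p=np.linalg.solve(A,b);return p,[float(np.linalg.norm((np.eye(3)-np.outer(d,d))@(p-o))) for o,d in rs]
def proj(c,p):
    q=np.array(c['M']).T@(np.array(p)-np.array(c['o']));return q[0]/q[2]*c['fx']+c['cx'],q[1]/q[2]*c['fy']+c['cy']
E
python3 - <<'E'
from h import *
for n in ['scene','top','wrist']:
    d,_=snap(n,n+'0'); print(n,{k:np.round(v,3).tolist() for k,v in d.items()})
print(env.get_state())
E
```

```text
pics
scene {'fx': 378.487, 'fy': 378.487, 'cx': 313.641, 'cy': 189.362, 'o': [1.031, -0.298, 0.542], 'M': [[0.604, 0.425, -0.674], [0.797, -0.348, 0.495], [-0.024, -0.836, -0.549]]}
top {'fx': 508.784, 'fy': 508.784, 'cx': 316.293, 'cy': 204.58, 'o': [0.519, 0.004, 1.174], 'M': [[-0.001, -0.993, 0.114], [-1.0, 0.002, 0.007], [-0.007, -0.114, -0.993]]}
wrist {'fx': 316.882, 'fy': 316.882, 'cx': 318.156, 'cy': 199.368, 'o': [0.076, 0.6, 0.372], 'M': [[0.246, 0.926, 0.287], [0.969, -0.234, -0.076], [-0.003, 0.297, -0.955]]}
{'time_s': 0.15, 'joints': array([ 1.26428481e+00,  9.17110461e-02,  1.23158771e+00, -2.14222803e-05,
        1.81980590e+00, -5.67292680e-02]), 'joint_vel': array([-0.00125838, -0.00026871, -0.00294774, -0.0010099 ,  0.00159008,
       -0.00048098]), 'joint_efforts': array([ 1.59101717e-03, -4.59369349e+01, -4.18528068e+01, -6.73030101e-06,
        9.48442204e-03,  8.02872682e-05]), 'ee_pos': array([0.14827872, 0.58117522, 0.23040774]), 'orientation': array([-3.91314470e-01, -3.11687092e+00,  2.34169545e-03]), 'wrist_force': array([-0.42565063,  0.98206502,  0.05432934]), 'ft_torque': array([-0.00023702,  0.00212085, -0.01003817]), 'opening': 0.08545817303320695}
```

View pics/scene0.png

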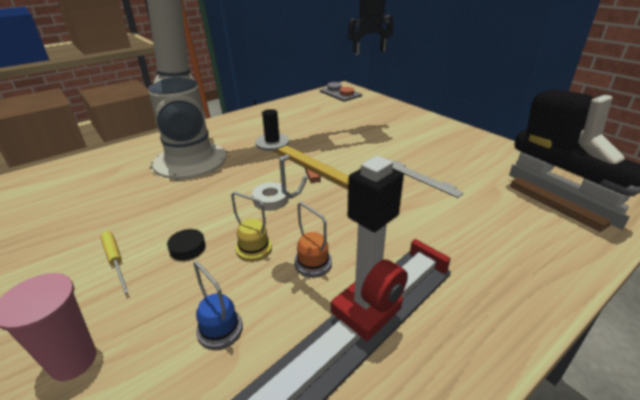

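View pics/top0.png

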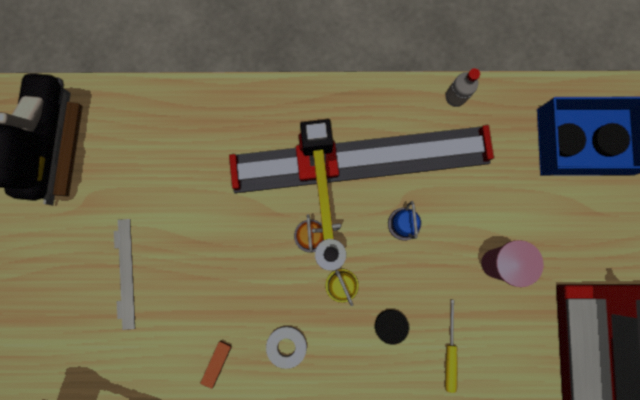

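View pics/wrist0.png

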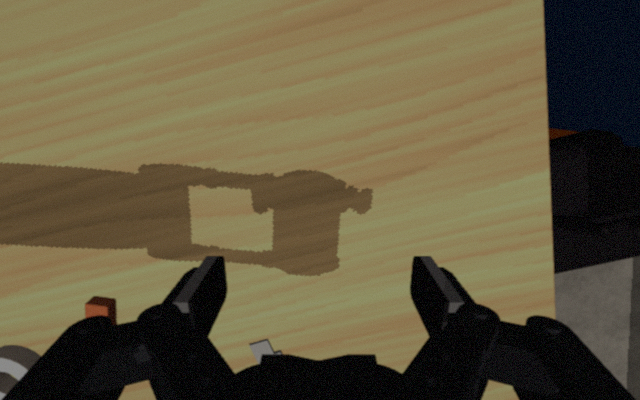

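```bash
python3 - <<'E'
import cv2
a=cv2.imread('pics/top0.png')[190:310,270:450];cv2.imwrite('pics/topc.png',cv2.resize(a,None,fx=4.4,fy=4.4,interpolation=cv2.INTER_CUBIC))
a=cv2.imread('pics/scene0.png')[90:350,160:420];cv2.imwrite('pics/scenec.png',cv2.resize(a,None,fx=2.3,fy=2.3,interpolation=cv2.INTER_CUBIC))
E
```

```text
(no output)
```

View pics/topc.png

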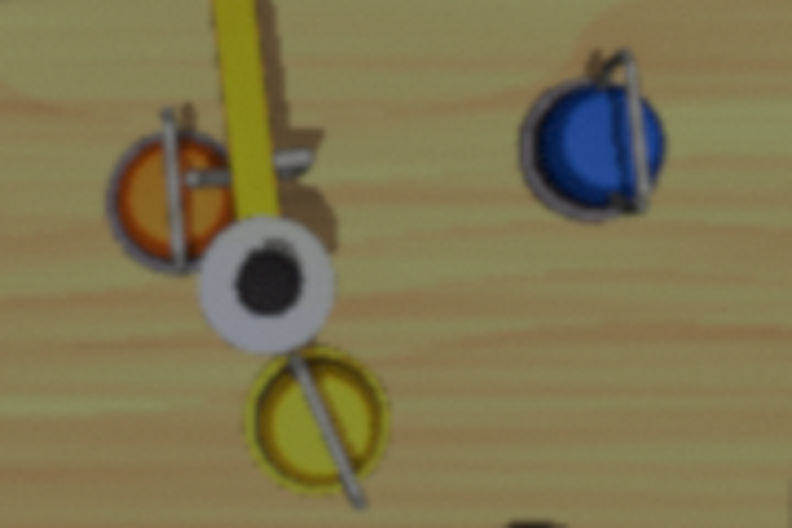

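View pics/scenec.png

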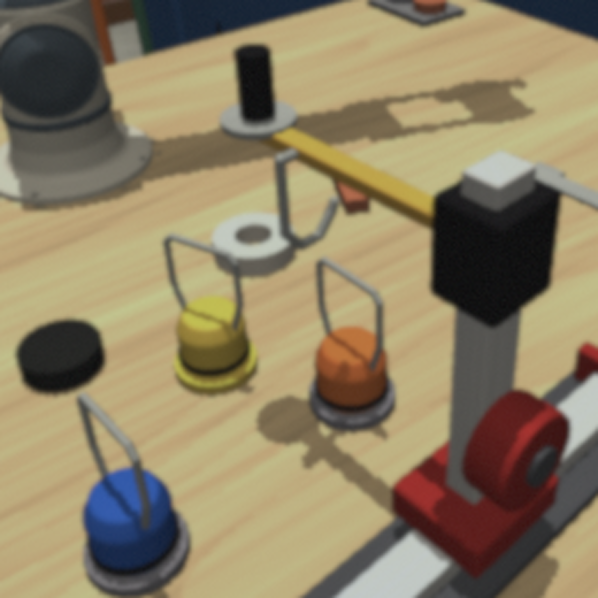

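```bash
python3 - <<'E'
from h import *
t=load('top0');s=load('scene0')
def T(u,v):return (t,270+u/4.4,190+v/4.4)
def S(u,v):return (s,160+u/2.3,90+v/2.3)
for n,a,b in [('knobtop',(268,283),(253,50)),('or_mid',(173,188),(351,280)),('or_a',(168,113),(322,262)),('or_b',(179,265),(380,298)),
 ('bl_mid',(634,133),(110,430)),('bl_a',(628,55),(83,399)),('bl_b',(641,208),(136,460)),('toe tip',(190,179),(334,206))]:
    p,e=tri(T(*a),S(*b));print(n,p.round(4),np.round(e,4))
for u,v in [(233,168),(486,140)]: print('rail',plane(t,u,v,0.03).round(3))
for u,v in [(319.5,150),(328.5,240)]: print('arm',plane(t,u,v,0.27).round(3))
E
```

```text
knobtop [ 0.5341 -0.0145  0.3178] [0.0004 0.0004]
or_mid [0.5821 0.0264 0.1297] [0.0013 0.0013]
or_a [0.6029 0.0104 0.1693] [0.0191 0.0191]
or_b [0.5612 0.0426 0.0899] [0.0244 0.0244]
bl_mid [ 0.6077 -0.19    0.1243] [0.0013 0.0013]
bl_a [ 0.6337 -0.1926  0.1761] [0.0134 0.0134]
bl_b [ 0.582  -0.1874  0.0699] [0.0178 0.0178]
toe tip [0.5808 0.0161 0.2021] [0.0004 0.0004]
rail [0.735 0.202 0.03 ]
rail [ 0.799 -0.378  0.03 ]
arm [0.723 0.004 0.27 ]
arm [ 0.56  -0.012  0.27 ]
```

The top and scene views give these candidates:

| Item | Top view pixel | Scene view pixel |
|---|---|---|
| Orange polisher | (309,233) | (313,212) |
| Yellow lookalike, not meant | (342,286) | (252,235) |
| Blue polisher | (406,222) | (217,318) |
| Knob on the collar | (331,254) | (270,112) |
| Black disc on the bench, not the knob | (391,326) | – |

The crops confirm that the orange polisher has the steel bail and that the black cylinder is on the arm's collar. The hook's toe already hangs close to the orange bail (35 mm in y'), so I'll back it off to -y before pulling it down.

```bash
python3 -m crank '{"fingers":[1,1,1,1,1,1,1,1,1,1],"translation":[[0,0,0.4],[0,0,0.4],[0,0,0.4],[0,0,0.4],[0.2,-0.31,0.1],[0.2,-0.31,0],[0.2,-0.31,0],[0.2,-0.31,0],[0.2,-0.31,0],[0.2,-0.31,0]],"twist":[[0,0,0],[0,0,0],[0,0,0],[0,0,0],[0,0,0.12],[0,0,0.12],[0,0,0.12],[0,0,0.12],[0,0,0],[0,0,0]]}' 80
```

```text
time_s: 0.98
ee_pos: [0.2672, 0.3909, 0.391]
orientation: [-0.247, 3.13, -0.045]
wrist_force: [0.7, 0.0, -0.4]
opening: 0.0851
```

```bash
python3 - <<'E'
from h import *
t=load('top0');s=load('scene0')
def T(u,v):return (t,270+u/4.4,190+v/4.4)
def S(u,v):return (s,160+u/2.3,90+v/2.3)
for n,a,b in [('or_a',(168,113),(380,298)),('or_b',(179,265),(322,262)),('bl_a',(628,55),(136,460)),('bl_b',(641,208),(83,399)),('yel_a',(296,355),(240,262)),('yel_b',(360,502),(168,238))]:
    p,e=tri(T(*a),S(*b));print(n,p.round(4),np.round(e,4))
E
```

```text
or_a [0.6169 0.0284 0.1318] [0.001 0.001]
or_b [0.5463 0.0236 0.1286] [0.0014 0.0014]
bl_a [ 0.6442 -0.188   0.1266] [0.0009 0.0009]
bl_b [ 0.5721 -0.1926  0.1265] [0.0007 0.0007]
yel_a [ 0.5049 -0.03    0.1298] [0.0019 0.0019]
yel_b [ 0.4376 -0.0597  0.1311] [0.001 0.001]
```

```bash
python3 -m crank '{"fingers":[1,1,1,1,1,1,1,1,1,1],"translation":[[0.21,-0.32,0],[0.21,-0.32,0],[0.21,-0.32,0],[0.21,-0.32,0],[0.21,-0.32,0],[0.21,-0.32,0],[0.21,-0.32,0],[0.21,-0.32,0],[0.21,-0.32,0],[0.21,-0.32,0]],"twist":[[0.036,0,-0.06],[0,0,0],[0,0,0],[0,0,0],[0,0,0],[0,0,0],[0,0,0],[0,0,0],[0,0,0],[0,0,0]]}'
```

```text
time_s: 1.82
ee_pos: [0.4818, 0.0529, 0.3896]
orientation: [-0.174, 3.132, 0.002]
wrist_force: [-0.1, 0.9, 0.9]
opening: 0.0855
```

```bash
python3 -m crank '{"fingers":[1,1,1,1,1,1,1,1,1,1],"translation":[[0.2,-0.26,0],[0.2,-0.26,0],[0.1,-0.13,0],[0,0,0],[0,0,0],[0,0,0],[0,0,0],[0,0,0],[0,0,0],[0,0,0]],"twist":[[0,0,0],[0,0,0],[0,0,0],[0,0,0],[0,0,0],[0,0,0],[0,0,0],[0,0,0],[0,0,0],[0,0,0]]}'
python3 - <<'E'
from h import *
c,_=snap('wrist','w1'); snap('scene','s1')
print(proj(c,[.534,-.0145,.318]))
E
```

```text
time_s: 2.65
ee_pos: [0.5345, -0.0201, 0.3856]
orientation: [0.164, -3.136, -0.002]
wrist_force: [0.2, 0.4, 0.1]
opening: 0.0855
(np.float64(326.63650571445845), np.float64(212.7209039594995))
```

View pics/w1.png

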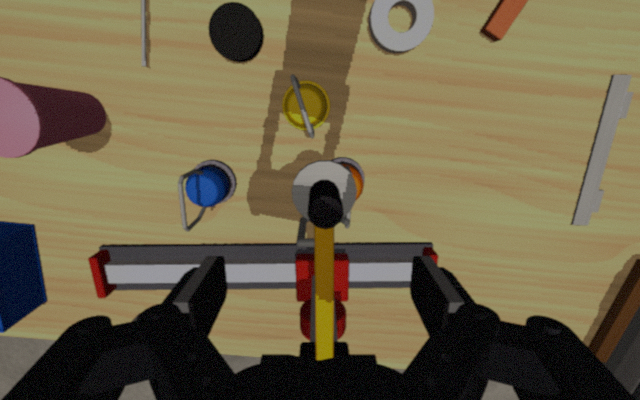

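View pics/s1.png

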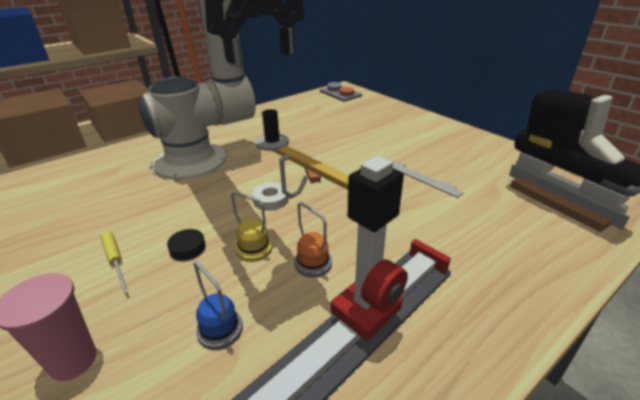

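The wrist view shows the knob's top disc at (325,212), against a prediction of (327,213), so the position agrees. I'll correct y by 5 mm and descend.

```bash
python3 -m crank '{"fingers":[1,1,1,1,1,1,1,1,1,1],"translation":[[0,0.05,0],[0,0,-0.25],[0,0,-0.25],[0,0,-0.25],[0,0,-0.15],[0,0,-0.08],[0,0,0],[0,0,0],[0,0,0],[0,0,0]],"twist":[[0,0,0],[0,0,0],[0,0,0],[0,0,0],[0,0,0],[0,0,0],[0,0,0],[0,0,0],[0,0,0],[0,0,0]]}'
```

```text
time_s: 3.58
ee_pos: [0.5341, -0.0115, 0.2888]
orientation: [-0.168, 3.13, 0.002]
wrist_force: [0.9, -0.4, 0.6]
opening: 0.0856
```

```bash
python3 -m crank '{"fingers":[1,1,1,-1,-1,-1,-1,-1,-1,-1],"translation":[[0,-0.03,-0.11],[0,0,0],[0,0,0],[0,0,0],[0,0,0],[0,0,0],[0,0,0],[0,0,0],[0,0,0],[0,0,0]],"twist":[[0,0,0],[0,0,0],[0,0,0],[0,0,0],[0,0,0],[0,0,0],[0,0,0],[0,0,0],[0,0,0],[0,0,0]]}' 80
```

```text
time_s: 4.42
ee_pos: [0.5353, -0.0152, 0.2809]
orientation: [-0.167, 3.123, 0.0]
wrist_force: [1.0, -0.4, -0.8]
opening: 0.0244
```

```bash
python3 -m crank '{"fingers":[-1,-1,-1,-1,-1,-1,-1,-1,-1,-1],"translation":[[0.011,-0.1,0],[0.011,-0.1,0],[0.011,-0.1,0],[0.011,-0.1,0],[0.011,-0.1,0],[0.011,-0.1,0],[0,0,0],[0,0,0],[0,0,0],[0,0,0]],"twist":[[0,0,0],[0,0,0],[0,0,0],[0,0,0],[0,0,0],[0,0,0],[0,0,0],[0,0,0],[0,0,0],[0,0,0]]}'
python3 - <<'E'
from h import *
snap('scene','s2')
E
```

```text
time_s: 5.25
ee_pos: [0.5428, -0.0807, 0.2808]
orientation: [-0.166, 3.122, 0.003]
wrist_force: [1.0, 0.7, 0.4]
opening: 0.0245
```

View pics/s2.png

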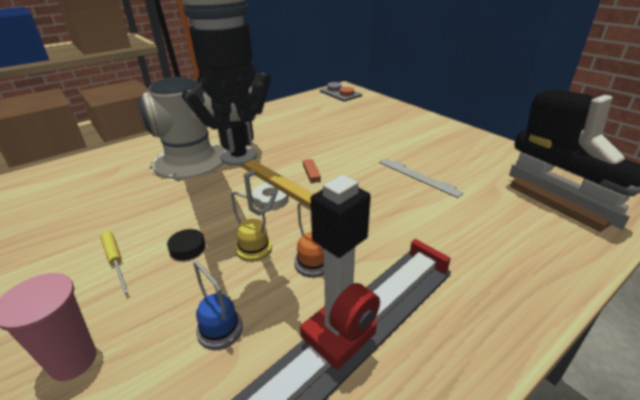

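The knob is held and the mast slid with it; the hook is now about 100 mm on the -y side of the orange polisher. Next I pull down.

```bash
python3 -m crank '{"fingers":[-1,-1,-1,-1,-1,-1,-1,-1,-1,-1],"translation":[[0,0,-0.1],[0,0,-0.1],[0,0,-0.1],[0,0,-0.1],[0,0,-0.1],[0,0,-0.1],[0,0,-0.1],[0,0,-0.1],[0,0,0],[0,0,0]],"twist":[[0,0,0],[0,0,0],[0,0,0],[0,0,0],[0,0,0],[0,0,0],[0,0,0],[0,0,0],[0,0,0],[0,0,0]]}'
```

```text
time_s: 6.13
ee_pos: [0.5434, -0.0799, 0.2221]
orientation: [-0.168, 3.091, -0.013]
wrist_force: [-1.1, -1.4, 7.7]
opening: 0.0242
```

```bash
python3 -m crank '{"fingers":[-1,-1,-1,-1,-1,-1,-1,-1,-1,-1],"translation":[[0,0,-0.1],[0,0,-0.1],[0,0,-0.1],[0,0,-0.1],[0,0,-0.05],[0,0,0],[0,0,0],[0,0,0],[0,0,0],[0,0,0]],"twist":[[0,0,0],[0,0,0],[0,0,0],[0,0,0],[0,0,0],[0,0,0],[0,0,0],[0,0,0],[0,0,0],[0,0,0]]}'
python3 - <<'E'
from h import *
snap('scene','s3');snap('top','t3')
import cv2
a=cv2.imread('pics/s3.png')[90:350,130:390];cv2.imwrite('pics/s3c.png',cv2.resize(a,None,fx=2.3,fy=2.3,interpolation=cv2.INTER_CUBIC))
E
```

```text
time_s: 6.97
ee_pos: [0.5436, -0.0773, 0.1987]
orientation: [-0.17, 3.067, -0.016]
wrist_force: [0.2, -0.9, 7.6]
opening: 0.0244
```

View pics/s3c.png

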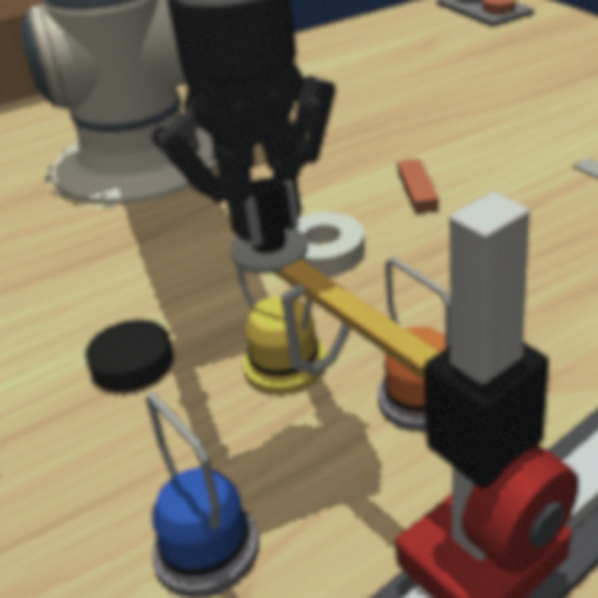

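View pics/t3.png

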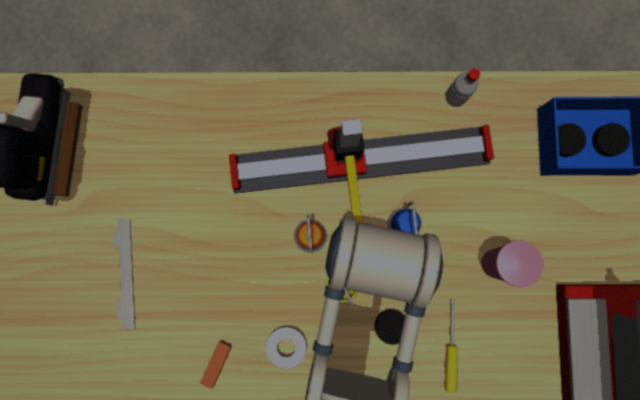

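```bash
cat >> h.py <<'E'
def xpl(c,u,v,p0=(0.5835,-0.009,0.19)):
    n=np.array([0.9935,0.1139,0]);o,d=ray(c,u,v);return o+d*(n@(np.array(p0)-o))/(n@d)
E
python3 - <<'E'
from h import *
s=load('s3')
for n,(u,v) in dict(under=(312,371),toe=(347,323),shank=(291,300)).items():
    print(n,xpl(s,130+u/2.3,90+v/2.3).round(4))
s0=load('scene0')
for n,(u,v) in dict(under0=(306,245),toe=(334,206)).items():
    print(n,xpl(s0,160+u/2.3,90+v/2.3).round(4))
print('pred saddle pix',[130*0+x for x in proj(s,[.592,-.071,.11])])
E
```

```text
under [ 0.5917 -0.0803  0.1015]
toe [ 0.5876 -0.0447  0.1263]
shank [ 0.5928 -0.09    0.1735]
under0 [ 0.584  -0.0131  0.1814]
toe [0.5807 0.0157 0.2022]
pred saddle pix [np.float64(269.9983744427529), np.float64(245.3414618033157)]
```

The hook's underside is at z≈0.1015, so lift is about 0.08, but the toe tip at about 0.13 is still level with the bar. I need roughly 14 mm more, and I'll straighten the small tilt as well.

```bash
python3 -m crank '{"fingers":[-1,-1,-1,-1,-1,-1,-1,-1,-1,-1],"translation":[[0,0,-0.08],[0,0,-0.08],[0,0,-0.06],[0,0,-0.04],[0,0,-0.02],[0,0,-0.02],[0,0,-0.02],[0,0,-0.02],[0,0,-0.02],[0,0,-0.02]],"twist":[[0,0.04,0],[0,0.04,0],[0,0.02,0],[0,0.02,0],[0,0,0],[0,0,0],[0,0,0],[0,0,0],[0,0,0],[0,0,0]]}' 100
python3 - <<'E'
from h import *
snap('scene','s4')
a=cv2.imread('pics/s4.png')[90:350,130:390];cv2.imwrite('pics/s4c.png',cv2.resize(a,None,fx=2.3,fy=2.3,interpolation=cv2.INTER_CUBIC))
E
```

```text
time_s: 7.9
ee_pos: [0.5419, -0.0772, 0.1849]
orientation: [0.176, -3.13, 0.021]
wrist_force: [-4.9, -2.5, 9.5]
opening: 0.0237
```

View pics/s4c.png

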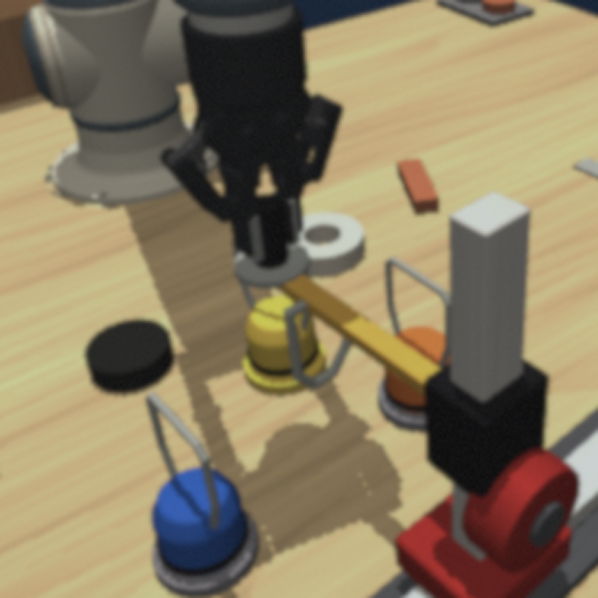

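```bash
python3 - <<'E'
from h import *
s=load('s4')
for n,(u,v) in dict(under=(313,386),toe=(348,341)).items():
    print(n,xpl(s,130+u/2.3,90+v/2.3).round(4))
print(env.get_state()['wrist_force'],env.get_state()['ee_pos'])
E
```

```text
under [ 0.5918 -0.0811  0.087 ]
toe [ 0.5877 -0.0453  0.109 ]
[-4.00940471 -2.31257884  8.47056998] [ 0.5419282  -0.07717507  0.18507709]
```

```bash
python3 -m crank '{"fingers":[-1,-1,-1,-1,-1,-1,-1,-1,-1,-1],"translation":[[-0.006,0.06,-0.02],[-0.006,0.06,-0.02],[-0.006,0.06,-0.02],[-0.006,0.06,-0.02],[-0.006,0.06,-0.02],[-0.006,0.06,-0.02],[-0.006,0.06,-0.02],[-0.006,0.06,-0.02],[-0.006,0.06,-0.02],[0,0,-0.02]],"twist":[[0,0,0],[0,0,0],[0,0,0],[0,0,0],[0,0,0],[0,0,0],[0,0,0],[0,0,0],[0,0,0],[0,0,0]]}'
python3 - <<'E'
from h import *
snap('scene','s5')
a=cv2.imread('pics/s5.png')[90:350,160:420];cv2.imwrite('pics/s5c.png',cv2.resize(a,None,fx=2.3,fy=2.3,interpolation=cv2.INTER_CUBIC))
E
```

```text
time_s: 8.78
ee_pos: [0.5358, -0.0194, 0.1866]
orientation: [-0.178, 3.12, -0.021]
wrist_force: [-2.3, -0.1, 9.1]
opening: 0.0241
```

View pics/s5c.png

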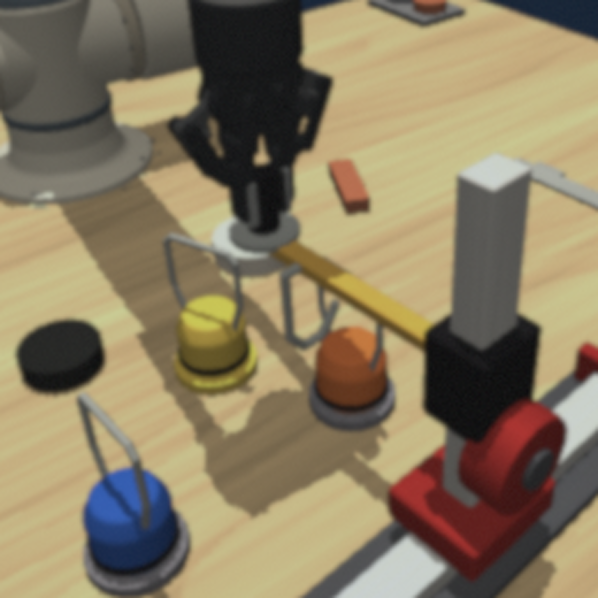

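```bash
python3 -m crank '{"fingers":[-1,-1,-1,-1,-1,-1,-1,-1,-1,-1],"translation":[[-0.006,0.06,-0.025],[-0.006,0.06,-0.025],[-0.006,0.06,-0.025],[-0.006,0.06,-0.025],[-0.006,0.06,-0.025],[-0.006,0.06,-0.025],[0,0,-0.02],[0,0,-0.02],[0,0,-0.02],[0,0,-0.02]],"twist":[[0,0,0],[0,0,0],[0,0,0],[0,0,0],[0,0,0],[0,0,0],[0,0,0],[0,0,0],[0,0,0],[0,0,0]]}'
python3 - <<'E'
from h import *
snap('scene','s6')
a=cv2.imread('pics/s6.png')[90:350,160:420];cv2.imwrite('pics/s6c.png',cv2.resize(a,None,fx=2.3,fy=2.3,interpolation=cv2.INTER_CUBIC))
snap('top','t6')
a=cv2.imread('pics/t6.png')[190:310,270:450];cv2.imwrite('pics/t6c.png',cv2.resize(a,None,fx=4.4,fy=4.4,interpolation=cv2.INTER_CUBIC))
E
```

```text
time_s: 9.67
ee_pos: [0.5318, 0.0217, 0.1839]
orientation: [-0.185, 3.099, -0.017]
wrist_force: [-4.7, -1.8, 9.4]
opening: 0.024
```

View pics/s6c.png

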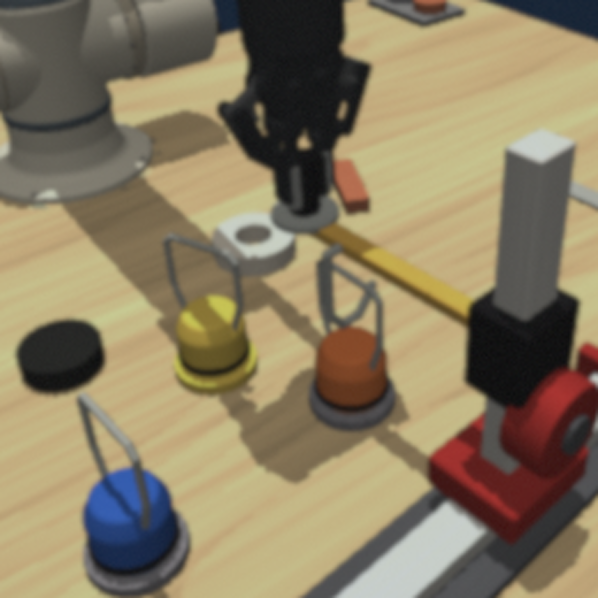

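View pics/t6c.png

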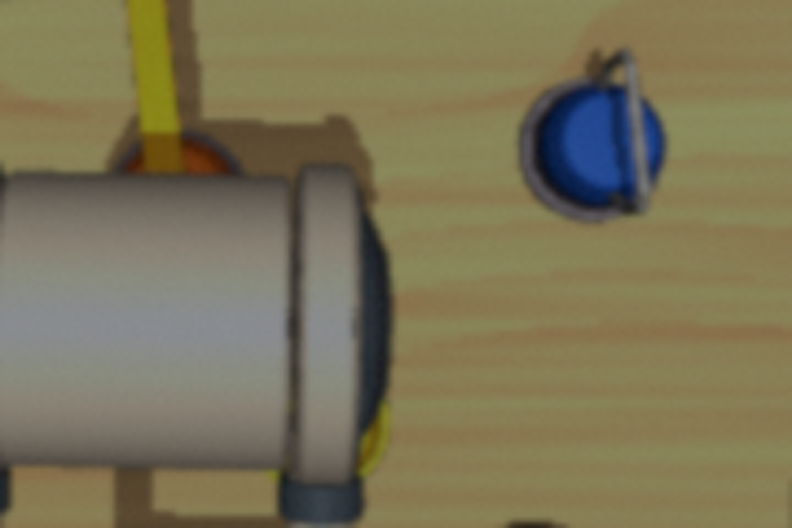

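The hook is now inside the orange bail, with the toe past the bar, and the polisher hasn't moved. I'll let it rise.

```bash
python3 -m crank '{"fingers":[-1,-1,-1,-1,-1,-1,-1,-1,-1,-1],"translation":[[0,0,0.08],[0,0,0.08],[0,0,0.08],[0,0,0.08],[0,0,0.08],[0,0,0.08],[0,0,0.08],[0,0,0],[0,0,0],[0,0,0]],"twist":[[0,0.02,0],[0,0.02,0],[0,0,0],[0,0,0],[0,0,0],[0,0,0],[0,0,0],[0,0,0],[0,0,0],[0,0,0]]}'
python3 - <<'E'
from h import *
snap('scene','s7')
a=cv2.imread('pics/s7.png')[90:350,160:420];cv2.imwrite('pics/s7c.png',cv2.resize(a,None,fx=2.3,fy=2.3,interpolation=cv2.INTER_CUBIC))
E
```

```text
time_s: 10.6
ee_pos: [0.531, 0.0224, 0.2492]
orientation: [-0.187, 3.124, -0.015]
wrist_force: [0.2, -1.5, 4.5]
opening: 0.0239
```

View pics/s7c.png

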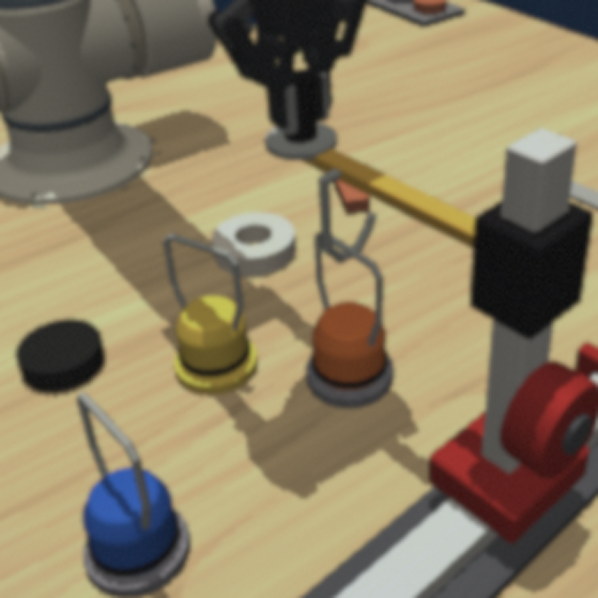

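```bash
python3 -m crank '{"fingers":[-1,-1,-1,-1,-1,-1,-1,-1,-1,-1],"translation":[[0,0,0.06],[0,0,0.06],[0,0,0.06],[0,0,0.05],[0,0,0.03],[0,0,0],[0,0,0],[0,0,0],[0,0,0],[0,0,0]],"twist":[[0,0,0],[0,0,0],[0,0,0],[0,0,0],[0,0,0],[0,0,0],[0,0,0],[0,0,0],[0,0,0],[0,0,0]]}'
```

```text
time_s: 11.48
ee_pos: [0.531, 0.0224, 0.2769]
orientation: [-0.187, 3.125, -0.014]
wrist_force: [1.3, -2.3, 3.2]
opening: 0.0236
```

```bash
python3 -m crank '{"fingers":[-1,-1,-1,-1,-1,-1,-1,-1,-1,-1],"translation":[[0,0,0.03],[0,0,0.02],[0,0,0],[0,0,0],[0,0,0],[0,0,0],[0,0,0],[0,0,0],[0,0,0],[0,0,0]],"twist":[[0,0,0],[0,0,0],[0,0,0],[0,0,0],[0,0,0],[0,0,0],[0,0,0],[0,0,0],[0,0,0],[0,0,0]]}'
python3 -m crank '{"fingers":[-0.3,-0.2,-0.1,0,0.1,0.2,0.4,0.6,1,1],"translation":[[0,0,0],[0,0,0],[0,0,0],[0,0,0],[0,0,0],[0,0,0],[0,0,0],[0,0,0],[0,0,0],[0,0,0]],"twist":[[0,0,0],[0,0,0],[0,0,0],[0,0,0],[0,0,0],[0,0,0],[0,0,0],[0,0,0],[0,0,0],[0,0,0]]}'
python3 - <<'E'
from h import *
snap('scene','s8')
a=cv2.imread('pics/s8.png')[40:300,160:420];cv2.imwrite('pics/s8c.png',cv2.resize(a,None,fx=2.3,fy=2.3,interpolation=cv2.INTER_CUBIC))
E
```

```text
time_s: 12.32
ee_pos: [0.5309, 0.0224, 0.2802]
orientation: [-0.187, 3.127, -0.014]
wrist_force: [0.7, -1.1, 2.6]
opening: 0.0239
time_s: 13.15
ee_pos: [0.5305, 0.023, 0.2787]
orientation: [-0.19, 3.13, -0.014]
wrist_force: [0.3, -0.3, -0.5]
opening: 0.0853
```

View pics/s8c.png

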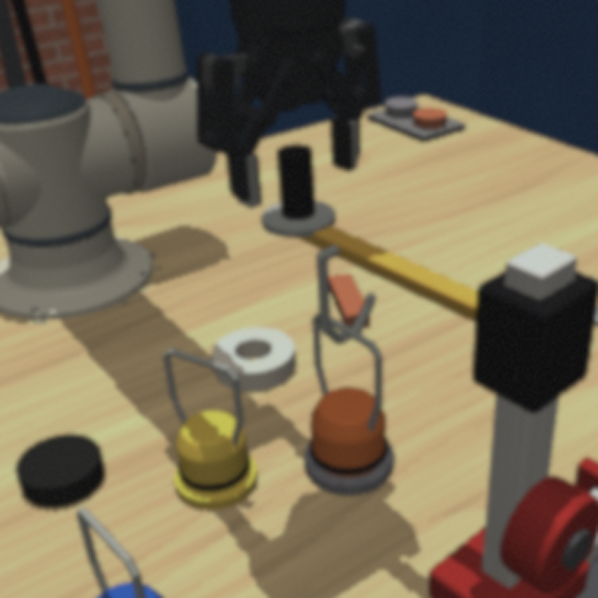

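The fingers are open and the polisher is hanging in the hook. I'll retreat straight up.

```bash
python3 -m crank '{"fingers":[1,1,1,1,1,1,1,1,1,1],"translation":[[0,0,0.15],[0,0,0.25],[0,0,0.3],[0,0,0.3],[0,0,0.3],[-0.3,0,0],[-0.3,0,0],[-0.3,0,0],[0,0,0],[0,0,0]],"twist":[[0,0,0],[0,0,0],[0,0,0],[0,0,0],[0,0,0],[0,0,0],[0,0,0],[0,0,0],[0,0,0],[0,0,0]]}'
python3 -m crank '{"fingers":[1,1,1,1,1,1,1,1,1,1],"translation":[[0,0,0],[0,0,0],[0,0,0],[0,0,0],[0,0,0],[0,0,0],[0,0,0],[0,0,0],[0,0,0],[0,0,0]],"twist":[[0,0,0],[0,0,0],[0,0,0],[0,0,0],[0,0,0],[0,0,0],[0,0,0],[0,0,0],[0,0,0],[0,0,0]]}'
python3 - <<'E'
from h import *
snap('scene','s9');snap('top','t9')
a=cv2.imread('pics/s9.png')[90:350,160:420];cv2.imwrite('pics/s9c.png',cv2.resize(a,None,fx=2.3,fy=2.3,interpolation=cv2.INTER_CUBIC))
a=cv2.imread('pics/t9.png')[190:310,270:450];cv2.imwrite('pics/t9c.png',cv2.resize(a,None,fx=4.4,fy=4.4,interpolation=cv2.INTER_CUBIC))
E
```

```text
time_s: 14.03
ee_pos: [0.4402, 0.0228, 0.4102]
orientation: [0.19, -3.134, 0.013]
wrist_force: [-0.2, -0.1, -0.6]
opening: 0.0855
time_s: 14.87
ee_pos: [0.4433, 0.0226, 0.4079]
orientation: [0.189, -3.13, 0.013]
wrist_force: [0.2, -0.3, -0.3]
opening: 0.0858
```

View pics/s9c.png

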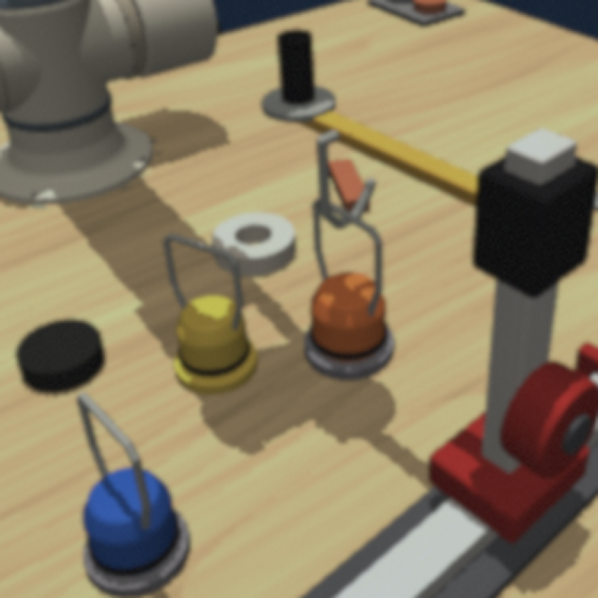

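View pics/t9c.png

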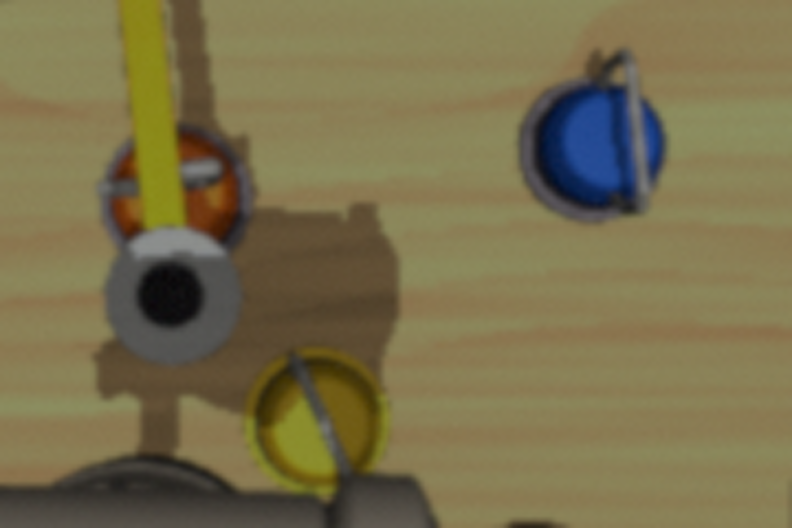

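```bash
python3 - <<'E'
from h import *
t=load('t9');s=load('s9')
p,e=tri((t,270+169/4.4,190+293/4.4),(s,160+296/2.3,90+36/2.3));print('knobtop',p.round(4),np.round(e,4))
sad=p+np.array([.0497,.0057,-.127]);print('saddle',sad)
b=xpl(s,160+348/2.3,90+222/2.3,sad);print('bail mid',b.round(4),np.linalg.norm(b-sad))
snap('scene','s10')
a=cv2.imread('pics/s9.png').astype(int);c=cv2.imread('pics/s10.png').astype(int);print('diff',abs(a-c)[140:260,280:350].mean(),abs(a-c)[140:260,100:150].mean())
E
```

```text
knobtop [0.5305 0.0234 0.3173] [0.0005 0.0005]
saddle [0.5801904  0.02906094 0.19032415]
bail mid [0.5803 0.0283 0.1828] 0.007604154195349186
diff 0.5078968253968253 0.4504444444444444
```

The hook is at its top and the bail's middle is 8 mm from the saddle at z≈0.183. Blue hasn't moved in the top crop, the picture is still, and nothing touches the robot, so I'm handing in.

```bash
python3 -c "
from rig import env
print(env.close_job())"
```

```text
the job is handed in; nothing more can be done
None
```

The orange polisher hangs in the balancer hook, clear of the bench, and the job is handed in; the hand-in gives no verdict. I gripped the knob and backed the trolley about 65 mm to -y, because the toe hung too close to the orange bail to descend there. I then pulled the hook down about 95 mm, slid it about 100 mm to +y under the bail, let it rise, opened the fingers and retreated.

My last checks before handing in:
- **Knob:** its top was at z≈0.317, against 0.318 at the start, so the hook is back at its top to within about 1 mm.
- **Orange bail:** its middle was at z≈0.183, about 8 mm from the saddle. That height comes from the scene camera alone. It looked upright by eye; I did not measure the tilt.
- **Stillness:** two scene pictures in quick succession differed only by image noise.
- **Blue polisher:** it was at the same pixels as at the start in both views.
- **Robot:** wrist force was about zero, and the robot was clear of everything.
- **Time:** about 15 s of the 48 s were used.

None of these checks failed. One measurement went wrong earlier: I swapped the bail ends between the two views, the rays missed by up to 24 mm, and I corrected it. The bails then measured about 5 to 8 mm lower than the 135 mm in the text.

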